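# Feed a bevelled strip under the saw guide and hold it against fence, mat and stop

### The arm

A 6-joint arm with a two-finger parallel gripper is mounted at the origin on the work surface. World frame = base frame: x ahead of the robot, y to its left, z up, the work surface at z = 0. Lengths are in mm, angles in degrees, forces in N, time in s.
With the tool pointing down it reaches from about 300 to 750 mm from the base axis. Payload 8.5 kg.
Tool frame: the origin (TCP) lies midway between the tips of the shut fingers; the grasp point (between the pads) lies 19 mm behind it (r.hold_point_z is the distance from the TCP to the grasp point, in mm); z points along the fingers, y is the direction in which the jaws open and shut (so a half turn about z gives the same grasp; the last joint's range is limited). The gripper opens to 88 mm and grips with 3 to 60 N. Pads are 18 mm wide; open, the fingers measure 123 mm over their backs; the gripper's body (75 mm by 187 mm) begins 45 mm behind the grasp point.
Start: joints at [62.149, 21.807, 74.336, -0, 83.858, -12.336], TCP at [147.118, 529.94, 238.748] pointing down, gripper open.
Joint ranges: [-178.18, 178.18], [-50.72, 133.34], [12.68, 142.11], [-81.47, 261.47], [9.98, 163.14], [-165.26, 165.26]. Speed limits (degrees/s): [136.94, 136.94, 180, 180, 180, 180].

### API

Orientations are given as [roll, pitch, yaw] about the fixed x, y, z axes, in that order (R = Rz(yaw) Ry(pitch) Rx(roll)).
In Python, from cell import r, optics gives the robot as it stands. The module is installed in compiled form; this text tells all that it offers.
- The arm moves only by the tool jog_arm, never from a script. Its argument "plan" is a list of rows, each a list of 7 numbers: the shift along the tool's x, y, z in units of 50 mm (1.0 is 50 mm), then the turn, a rotation vector about the tool's x, y, z in units of 10 degrees (1.0 is 10 degrees), then the closure, from 0 (fully open) to 1 (shut). In form: [[dx, dy, dz, rx, ry, rz, jaw], ...]. A call has 1 to 8 rows; each row is the pose to reach, as a shift and turn from the pose measured when the call began, along the tool's axes at that moment; what a row does not reach only later rows make up. A row lasts 1/8 s, in which the tool goes at most 62.5 mm and 10.7 degrees, less where a joint would pass 70% of its speed; a pose out of reach is approached as far as the arm can. A call with a gripper value outside its range is refused whole. The fingers move at their own pace and stop on an object; "force" is the grip in N (left out, the last holds). Time passes only in rows, so rows that repeat a pose let the fingers close. It gives the time, the measured TCP pose, the force and the opening at its end, in the units of the state.
- r.sense(): the state, without advancing time (a new reading comes with each control period).
- optics.camera(name): name is "scene" or "top" or "wrist"; returns (picture, depth): 420x560x3 uint8, red, green, blue; 420x560 float32, mm along the optical axis (not along the pixel's ray), 0 where there is no reading.
- optics.camera_model(name): a dict with "mtx" (3x3 intrinsics, pixels), "position" and "attitude" of the camera in the world; the wrist camera has in their place "tool_from_camera" (4x4, takes a point from camera to tool coordinates, whose origin is the TCP and whose axes are the flange's). Camera axes: x right, y down, z forward; pixel columns grow to the right and rows downward; lengths in mm; the calibration is good to about 2 mm. A picture is of the moment at which its call begins: read the wrist's pose just before it. camera_model takes no time and is no camera call.
- r.finish_job(): hands the job in, once; it reports no verdict.
The state is a dict: "clock": time; "q": joint angles; "dq": joint speeds; "effort": joint torques, N m; "tool_pos": TCP position; "orientation": TCP orientation; "ft_force": force on the tool from outside, world axes, zero at the start; "moment": the same for the moment, N m; "gripper_width": finger opening in mm.
Only numpy, scipy, OpenCV 4.12 (cv2) and the standard library are available. Lean on these libraries where they do the work, as an engineer would, in place of code of your own. Each camera call takes 0.05 s, during which the arm holds its last target. There are 200 camera calls.

### The job

Get the bevelled wood strip ready for sawing: feed it along the fence under the aluminium saw guide, the end nearer the guide leading, until that end butts against the stop block, with the strip flat on the mat and its square long side against the fence. Then hold it there with one firm diagonal push (its bevel faces you), into the fence and down onto the mat at once, and finish while still pushing: do not let go. Do not crush the soft wood, and leave the glue bottle, paint pot, offcut and screwdriver where they are.

Things in the scene. Friction and masses are not known exactly. Their poses are not given: they have to be found in the camera images.
- mat: Grey cutting mat with a white grid, 310 (x) x 460 (y) x 3 mm thick, fixed on the white desk, its face slick (wood slides on it, friction about 0.3). Origin at the centre of its underside. Its x axis points away from the robot, square to the fence; its y axis points left, parallel to the fence. It lies turned by up to 0.2 rad.
- fence: Straight fixed wooden fence on the far half of the mat, along the mat's y axis: 420 mm long, 22 mm thick, 25 mm high. Origin at mid-length, at mat level, on its working face (the side towards the robot); axes as the mat's. The fence occupies x 0 to 22 mm, the strip belongs at x below 0.
- guide: Fixed aluminium saw guide, a bridge over the fence, 28 mm long along y. Origin in mid-bridge on the fence's face line, at mat level; axes as the mat's. Between the fence face (x=0) and its near post (x -84 to -66 mm) is a tunnel 66 mm wide, 43 mm high; its top is 57 mm above the mat. Feed from the +y side.
- stop_face (a point): Centre of the face of the fixed wooden stop block that the strip must butt against; the face looks to +y (axes as the mat's). The block, 50 (x) x 25 (y) x 28 mm high, touches the fence; its face is 20 to 70 mm beyond the guide on its -y side. The point is 14 mm above the mat, 25 mm before the fence face.
- strip_center (a point): Centre of the loose pale wood strip, 15 mm over its underside: 160 (y) x 40 (x) x 30 mm high, 0.08-0.15 kg. Its +x side is square and belongs on the fence. Its -x side is upright to 16 mm, then a 45 degree bevel runs from there (x -20 mm) to the top (x -6 mm, 30 mm up), all along. Starts flat on the mat, on the guide's +y side, off the fence, turned up to 0.4 rad against the mat.
- strip_nose (a point): Centre of the leading end face (-y end) of the strip, 15 mm over its underside; same axes as the strip.
- glue: Bystander: small white glue bottle, 34 mm across, 65 mm high, standing on the mat's near right corner region. Origin under its centre.
- paint_pot: Bystander: small grey paint pot with black cap, 36 mm across, 42 mm high, near the glue bottle. Origin under its centre.
- offcut: Bystander: short square wood offcut 60 x 22 x 22 mm without bevel, lying behind the fence on the mat. Origin under its centre.
- driver: Bystander: screwdriver 150 mm long, lying on the desk beyond the mat. Origin under its middle.
Not all that is in view belongs to the job. What is shaped like the part that bears strip_center but red is not meant.

How it is judged (in metres and radians):
On the way:
1. the leading end of the strip is under the saw guide, strip flat on the mat (y of strip_nose in the frame of guide between -0.1 and 0 m and x of strip_nose in the frame of guide between -0.066 and 0 m and z of strip_nose in the frame of guide below 0.03 m), for 0.05 s.
At the end, for the whole second after the job is handed in: Through the last second the robot still pushes the strip (over 3 N): nose within 3 mm of the stop, square side within 2.5 mm of the fence and parallel within 0.03 rad, flat on the mat (0.04 rad, 3 mm), at rest, pressing on the fence with over 2 N and on the mat with over 3 N (y of strip_nose in the frame of stop_face between -0.003 and 0.003 m and x of strip_center in the frame of fence between -0.0225 and -0.017 m and x of strip_nose in the frame of fence above -0.0225 m and angle between the y axis of strip_center and the y axis of fence, either way round below 0.03 rad and angle between strip_center's own z axis and vertical below 0.04 rad and z of strip_center in the frame of fence below 0.018 m and contact force between strip and fence above 2 N and contact force between strip and mat above 3 N and contact force between any of the fingers, the arm and strip above 3 N and linear speed of strip below 0.01 m/s); the arm keeps its last pose, push and grip.
It fails at once if the strip is crushed against fence, mat or stop (over 70 N) (contact force between strip and fence above 70 N or contact force between strip and mat above 70 N or contact force between strip and stop above 70 N).
It fails at once if a bystander is disturbed (moved over 30 mm) (distance of any of glue, paint_pot, offcut, driver from where it was at the start of the episode above 0.03 m).
It also fails if it takes over 67 s, if anything falls off the work surface, if the arm or the gripper's body presses on something with over 40 N, if the wrist force passes 120 N, or if a joint passes its speed limit or range.

## Working session

There is one attempt and no reset: what is moved stays moved. The work goes in short steps, Python scripts to look and compute and a tool call to move; the robot and the scene stay as the last step left them, time stands still between calls to the robot, and variables do not carry over. Pictures are saved under pics/ and viewed, about 8 in all and at most 12, crops included, and the job is handed in when it is done.

Besides the shell and the picture viewer there is one more tool, called after "Request:" as a command line: name --pt "numbers of a row" for each row, then --argument value for the rest. jog_arm: Moves the arm, as the interface text tells. Its arguments: {"type":"object","properties":{"plan":{"type":"array"},"force":{"type":"number"}},"required":["plan"]}

```bash
mkdir -p pics
cat > h.py <<'E'
import numpy as np, cv2
from cell import r, optics
from scipy.spatial.transform import Rotation as R
def cam(n):
    p,d=optics.camera(n); m=optics.camera_model(n); return p,d,m
def save(n,p,s=1):
    cv2.imwrite('pics/'+n, cv2.resize(p[:,:,::-1],None,fx=s,fy=s,interpolation=cv2.INTER_CUBIC))
E
python3 - <<'E'
from h import *
print(r.sense())
for n in ('top','scene'):
    p,d,m=cam(n); print(n,m); np.savez(''+n+'.npz',p=p,d=d)
    save(n+'0.png',p)
E
```

```text
{'clock': 0.0, 'q': array([ 6.21505858e+01,  2.18398778e+01,  7.43835779e+01, -8.16413200e-04,
        8.38586067e+01, -1.23336638e+01]), 'dq': array([-0.03152984,  0.10526883,  0.09260601,  0.00806145, -0.04256124,
       -0.06377514]), 'effort': array([-6.76120435e-04, -4.37923515e+01, -2.24558598e+01,  7.13285152e-02,
        3.52159236e-02, -1.14827203e-04]), 'tool_pos': array([146.97945958, 529.70750052, 238.15511971]), 'orientation': array([-1.79919658e+02, -1.67360377e-02,  1.64484326e+02]), 'ft_force': array([-0.47027309, -0.5864652 ,  0.05920502]), 'moment': array([-0.01566959,  0.01025824, -0.03523807]), 'gripper_width': 88.25077278462223}
top {'mtx': array([[470.68628649,   0.        , 274.02272404],
       [  0.        , 470.68628649, 208.37287158],
       [  0.        ,   0.        ,   1.        ]]), 'position': array([ 4.15263431e+02, -4.06536896e-01,  9.52000917e+02]), 'attitude': array([-1.73889743e+02,  7.93967982e-02, -8.95256241e+01])}
scene {'mtx': array([[486.52643525,   0.        , 275.99582544],
       [  0.        , 486.52643525, 210.14570337],
       [  0.        ,   0.        ,   1.        ]]), 'position': array([ 995.76168874, -520.45494162,  896.58711374]), 'attitude': array([-138.99588536,   -0.55106783,   42.96467831])}
```

View pics/top0.png

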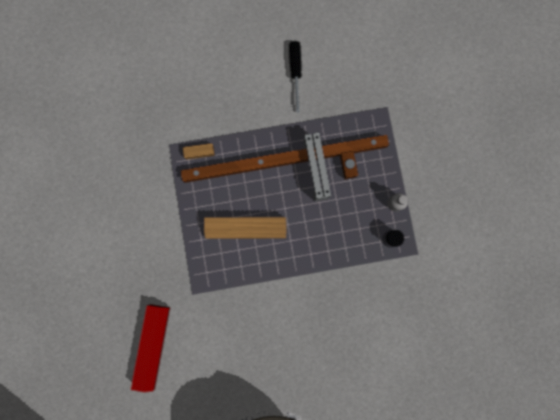

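View pics/scene0.png

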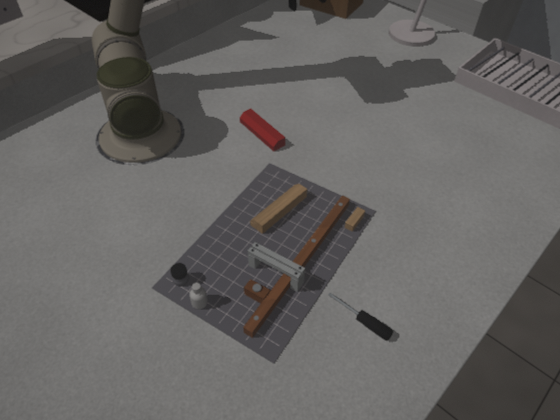

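Top view: the pale strip is at (245,228) on the mat and the red look-alike is at (150,348) on the desk. Offcut is at (198,151), fence runs (183,176)–(388,142), guide at (318,166), stop at (348,164). The pale 160 mm piece on the mat fits the description; the red one is ruled out by colour and the offcut is too short. I'll confirm with a crop and measure.

```bash
cat >> h.py <<'E'
def cloud(n,p,d):
    m=optics.camera_model(n); K=m['mtx']; v,u=np.indices(d.shape)
    c=np.stack([(u-K[0,2])/K[0,0]*d,(v-K[1,2])/K[1,1]*d,d],-1)
    return c@R.from_euler('xyz',m['attitude'],degrees=True).as_matrix().T+m['position']
E
python3 - <<'E'
from h import *
z=np.load('top.npz');p,d=z['p'],z['d']; W=cloud('top',p,d)
save('crop1.png',p[95:300,160:430],2.9)
hsv=cv2.cvtColor(p,cv2.COLOR_RGB2HSV)
sub=np.zeros(d.shape,bool); sub[95:300,160:430]=1
def rect(mask,name):
    pts=W[mask&sub]; 
    q=cv2.minAreaRect(pts[:,:2].astype(np.float32)); print(name,len(pts),q,'z',np.percentile(pts[:,2],[5,50,95]).round(1)); return pts
print('mat z',np.median(W[250:280,250:300,2]),'desk',np.median(W[300:400,300:400,2]))
for nm,(r0,r1,c0,c1) in dict(strip=(208,245,198,295),offc=(140,162,178,218),).items():
    b=np.zeros_like(sub); b[r0:r1,c0:c1]=1
    pk=rect(b&(hsv[...,1]>90),nm+' col')
    if nm=='strip': rect(b&(W[...,2]>28),'strip top')
sat=hsv[...,1]>110
red=sat&sub&(hsv[...,0]<13)
print('hue strip',np.median(hsv[215:220,220:280,0]),'fence',np.median(hsv[162:165,235:250,0]))
# fence near edge: in each column, largest row in red & z>20 left of guide
for u in list(range(190,300,10))+[375,382]:
    vs=np.where(red[:,u]&(W[...,2][:,u]>15))[0]
    if len(vs): print(u,vs.min(),vs.max(),W[vs.max(),u].round(1),W[vs.min(),u].round(1))
pts=rect((W[...,2]>50)&(np.indices(d.shape)[1]<350),'guide top')
b=np.zeros_like(sub); b[158:182,335:362]=1
rect(b&(W[...,2]>22),'stop')
for nm,(r0,r1,c0,c1) in dict(glue=(185,215,385,412),pot=(225,250,380,408)).items():
    b=np.zeros_like(sub); b[r0:r1,c0:c1]=1; rect(b&(W[...,2]>20),nm)
E
```

```text
mat z 2.5534704660497596 desk -0.491011007748682
strip col 1748 ((457.21478271484375, 61.55034637451172), (84.08084869384766, 164.1385040283203), 0.08241628855466843) z [ 6.6 31.4 34.9]
strip top 1270 ((455.4491271972656, 57.08026885986328), (81.79290008544922, 159.090576171875), 0.7115447521209717) z [29.3 32.4 35.2]
offc col 386 ((544.765625, 77.54151916503906), (296.4504089355469, 59.194759368896484), 42.336181640625) z [ 3.1 23.9 27.1]
hue strip 16.0 fence 12.0
190 169 180 [570.2 169.9  24.2] [592.1 170.1  26. ]
200 167 178 [574.2 149.9  24.8] [595.4 149.6  30.4]
210 166 177 [578.  131.2  16. ] [598.4 130.2  26.7]
220 164 175 [581.9 111.   17.5] [601.9 109.9  30.2]
230 162 173 [585.3  90.5  22.3] [607.1  90.6  25.1]
240 160 172 [588.6  70.9  16.5] [610.3  70.3  29.9]
250 159 170 [592.3  50.6  19.5] [612.9  50.5  28.3]
260 157 168 [596.6  30.6  19. ] [617.7  30.6  25.4]
270 155 166 [600.1  10.5  22.5] [621.9  10.7  25.5]
280 153 165 [603.6  -9.6  16.3] [625.6  -9.3  28.2]
290 152 163 [607.8 -29.8  16.7] [627.3 -29.3  30.1]
375 137 148 [ 639.6 -201.5   18.3] [ 659.9 -199.8   27.5]
382 136 147 [ 642.2 -216.    16.7] [ 662.2 -214.    27. ]
guide top 1033 ((531.0634765625, -67.02859497070312), (75.56829833984375, 256.2851257324219), 76.51602935791016) z [ 54.8  59.7 952. ]
stop 263 ((509.01080322265625, -89.34729766845703), (45.155372619628906, 254.4744110107422), 56.56930160522461) z [25.1 31.  35.6]
glue 273 ((468.6517333984375, -131.7504119873047), (32.270599365234375, 281.7174377441406), 28.655351638793945) z [25.8 45.8 68.6]
pot 264 ((445.1675109863281, -124.3219223022461), (32.03830337524414, 252.9242706298828), 6.348292350769043) z [33.6 44.1 47. ]
```

View pics/crop1.png

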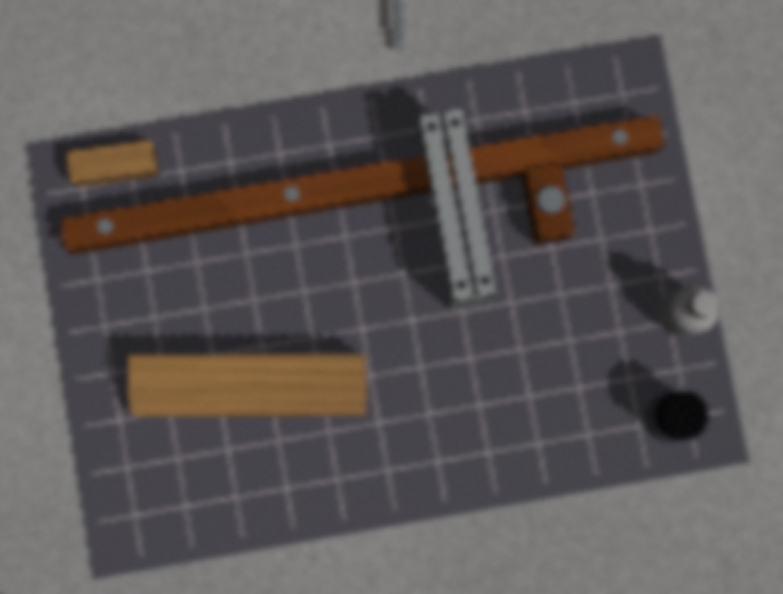

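The crop confirms it: the pale strip spans crop (128,355)–(366,415), on the mat's +y side of the guide and off the fence. Next I project edges onto planes of known height and get everything in fence axes.

```bash
cat >> h.py <<'E'
def ray(n,uv,z):
    m=optics.camera_model(n); K=m['mtx']; uv=np.atleast_2d(uv).astype(float)
    c=np.c_[(uv-K[[0,1],[2,2]])/K[0,0],np.ones(len(uv))]@R.from_euler('xyz',m['attitude'],degrees=True).as_matrix().T
    return m['position']+c*((z-m['position'][2])/c[:,2])[:,None]
E
python3 - <<'E'
from h import *
z=np.load('top.npz');p,d=z['p'],z['d']; W=cloud('top',p,d); hsv=cv2.cvtColor(p,cv2.COLOR_RGB2HSV)
red=(hsv[...,1]>110)
# subpixel fence top edges via gradient of R-B
s=p[...,0].astype(float)-p[...,2]
N=[];F=[]
for u in list(range(190,300,4))+list(range(366,384,4)):
    c=s[:,u]; v0=176-(u-183)*34/205; lo,hi=int(v0-11),int(v0+12)
    w=c[lo:hi]; h=(w.max()+w.min())/2; i=np.where(w>h)[0]; a,b=i[0],i[-1]
    F.append((u,lo+a-(w[a]-h)/(w[a]-w[a-1]))); N.append((u,lo+b+(w[b]-h)/(w[b]-w[b+1])))
F=ray('top',F,28);N=ray('top',N,28)
k=np.polyfit(F[:,1],F[:,0],1);k2=np.polyfit(N[:,1],N[:,0],1)
th=-np.arctan((k[0]));print('theta',np.degrees(th),np.degrees(-np.arctan(k2[0])))
ex=np.array([np.cos(th),np.sin(th)]);ey=np.array([-ex[1],ex[0]])
xf=np.median(F[:,:2]@ex)-22; print('xface from far',xf,'near',np.median(N[:,:2]@ex))
C=lambda x,y:(x/2.9+160-.5,y/2.9+95-.5)
def loc(nm,uv,zz):
    P=ray('top',uv,zz)[:,:2]; print(nm,'world',P.round(1).tolist(),'fence',np.c_[P@ex-xf,P@ey].round(1).tolist())
loc('strip far edge top',[C(130,355),C(365,354)],33)
loc('strip bottom near',[C(129,416),C(366,416)],19)
loc('strip ends',[C(128,385),C(366,385)],33)
loc('guide corners',[C(421,114),C(464,110),C(453,299),C(495,294)],60)
loc('stop face edge',[C(526,172),C(536,241)],31)
loc('stop far',[C(566,164),C(574,236)],31)
loc('glue',[C(697,300)],60); loc('pot',[C(681,414)],45); loc('mat',[C(28,144),C(660,38),C(93,577),C(748,462)],3)
E
```

```text
theta 10.453361822196644 10.549966501588692
xface from far 592.2615767828847 near 589.7142810079873
strip far edge top world [[495.7, 138.2], [497.7, -20.7]] fence [[-79.7, 45.9], [-106.6, -110.6]]
strip bottom near world [[455.1, 139.9], [456.4, -21.9]] fence [[-119.3, 55.1], [-147.4, -104.4]]
strip ends world [[475.4, 139.0], [476.7, -21.5]] fence [[-99.6, 50.5], [-127.4, -107.6]]
guide corners world [[656.6, -56.6], [659.6, -85.3], [532.1, -77.8], [535.6, -105.5]] fence [[43.2, -174.8], [40.9, -203.6], [-83.1, -173.1], [-84.7, -200.9]]
stop face edge world [[624.2, -130.6], [576.3, -137.1]] fence [[-2.1, -241.7], [-50.4, -239.4]]
stop far world [[630.1, -158.1], [580.0, -163.1]] fence [[-1.3, -269.8], [-51.5, -265.6]]
glue world [[532.7, -238.5]] fence [[-111.7, -331.2]]
pot world [[458.3, -230.3]] fence [[-183.3, -309.7]]
mat world [[648.0, 218.7], [729.0, -231.1], [345.2, 164.4], [427.5, -286.7]] fence [[84.7, 97.5], [82.7, -359.5], [-222.9, 99.0], [-223.9, -359.5]]
```

```bash
cat >> h.py <<'E'
th=np.radians(10.5); ex=np.array([np.cos(th),np.sin(th)]); ey=np.array([-ex[1],ex[0]]); XF=591.
def now():
    s=r.sense(); t=s['tool_pos']; f=s['ft_force']
    print('t',round(s['clock'],2),'XYz',(t[:2]@ex-XF).round(1),(t[:2]@ey).round(1),t[2].round(1),'ori',s['orientation'].round(1),'F x,y,z(fence)',(f[:2]@ex).round(1),(f[:2]@ey).round(1),f[2].round(1),'w',round(s['gripper_width'],1)); return s
def goal(X,Y,z,yaw=190.5):
    s=r.sense(); T=R.from_euler('xyz',s['orientation'],degrees=True)
    w=np.r_[ex*(X+XF)+ey*Y,z]; G=R.from_euler('xyz',[180,0,yaw],degrees=True)
    print('row',(T.inv().apply(w-s['tool_pos'])/50).round(3),(np.degrees((T.inv()*G).as_rotvec())/10).round(3),'world',w.round(0))
E
python3 -c "
from h import *
now();goal(-175,-28,120);goal(-175,-28,12)"
```

```text
t 0.1 XYz -349.9 494.1 238.2 ori [-179.9   -0.   164.5] F x,y,z(fence) 0.8 0.5 -0.1 w 88.1
row [-7.724 -7.846  2.372] [-0.007 -0.003 -2.602] world [414.  48. 120.]
row [-7.725 -7.843  4.532] [-0.007 -0.003 -2.602] world [414.  48.  12.]
```

Request:
jog_arm --pt "-1 -1 0.3 0 0 -0.35 0" --pt "-2 -2 0.6 0 0 -0.7 0" --pt "-3 -3 0.9 0 0 -1.05 0" --pt "-4 -4 1.2 0 0 -1.4 0" --pt "-5 -5 1.5 0 0 -1.75 0" --pt "-6 -6 1.8 0 0 -2.1 0" --pt "-7 -7 2.1 0 0 -2.4 0" --pt "-7.72 -7.85 2.37 0 0 -2.6 0"

```text
clock: 1.1
tool_pos: [386.2, 101.2, 133.7]
orientation: [-179.9, -0.0, -169.4]
ft_force: [0.3, 1.3, 0.4]
gripper_width: 88.1
```

Request:
jog_arm --pt "0 0 0 0 0 0 0"

```text
clock: 1.23
tool_pos: [387.5, 98.1, 132.9]
orientation: [-179.9, -0.1, -169.8]
ft_force: [-0.7, 1.1, -1.0]
gripper_width: 88.5
```

```bash
python3 -c "
from h import *
now();goal(-175,-28,12)"
```

```text
t 1.23 XYz -192.1 25.8 132.9 ori [-1.799e+02 -1.000e-01 -1.698e+02] F x,y,z(fence) -0.5 1.2 -1.0 w 88.5
row [-0.352 -1.073  2.418] [-0.006 -0.01  -0.029] world [414.  48.  12.]
```

Request:
jog_arm --pt "-0.35 -1.07 0.4 0 0 0 0" --pt "-0.35 -1.07 1.0 0 0 0 0" --pt "-0.35 -1.07 1.6 0 0 0 0" --pt "-0.35 -1.07 2.1 0 0 0 0" --pt "-0.35 -1.07 2.42 0 0 0 0" --pt "-0.35 -1.07 2.42 0 0 0 0"

```text
clock: 1.98
tool_pos: [413.3, 49.3, 11.4]
orientation: [-180.0, -0.2, -169.7]
ft_force: [-0.2, 0.1, 0.0]
gripper_width: 87.8
```

```bash
python3 -c "
from h import *
now();goal(-100,-28,12);goal(-65,-28,12)
p,d,m=cam('wrist');save('w1.png',p);print(m)"
```

```text
t 1.98 XYz -175.7 -26.9 11.4 ori [-180.    -0.2 -169.7] F x,y,z(fence) -0.2 0.2 0.0 w 87.8
row [-1.514 -0.017 -0.019] [-0.    -0.022 -0.023] world [488.  62.  12.]
row [-2.214 -0.014 -0.022] [-0.    -0.022 -0.023] world [522.  68.  12.]
{'mtx': array([[350.91708188,   0.        , 280.8995983 ],
       [  0.        , 350.91708188, 214.83728571],
       [  0.        ,   0.        ,   1.        ]]), 'tool_from_camera': array([[ 6.33188060e-04, -9.48584980e-01, -3.16521934e-01,
         8.20885536e+01],
       [ 9.99999799e-01,  5.92997703e-04,  2.23299592e-04,
         9.80778309e-01],
       [-2.41218595e-05, -3.16522011e-01,  9.48585165e-01,
        -1.45419002e+02],
       [ 0.00000000e+00,  0.00000000e+00,  0.00000000e+00,
         1.00000000e+00]])}
```

View pics/w1.png

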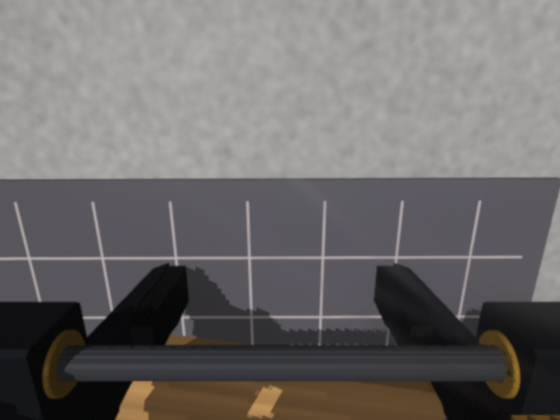

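The wrist view shows both finger tips at (170,300) and (390,300), standing on the mat just in front of the strip's near side (bottom edge). I'll push towards the fence.

Request:
jog_arm --pt "-0.3 -0.02 0 0 0 0 0" --pt "-0.6 -0.02 0 0 0 0 0" --pt "-0.9 -0.02 0 0 0 0 0" --pt "-1.2 -0.02 0 0 0 0 0" --pt "-1.5 -0.02 0 0 0 0 0" --pt "-1.8 -0.02 0 0 0 0 0" --pt "-2.05 -0.02 0 0 0 0 0" --pt "-2.25 -0.02 0 0 0 0 0"

```text
clock: 3.02
tool_pos: [525.1, 68.5, 12.2]
orientation: [-180.0, -0.1, -169.7]
ft_force: [-0.9, -0.6, 0.7]
gripper_width: 88.0
```

```bash
python3 -c "
from h import *
now();goal(-50,-28,12)
p,d,m=cam('top');save('t2.png',p[95:300,160:430],2.9)"
```

```text
t 3.02 XYz -62.2 -28.4 12.2 ori [-1.800e+02 -1.000e-01 -1.697e+02] F x,y,z(fence) -1.0 -0.5 0.7 w 88.0
row [-0.243  0.008  0.004] [-0.004 -0.011 -0.022] world [537.  71.  12.]
```

View pics/t2.png

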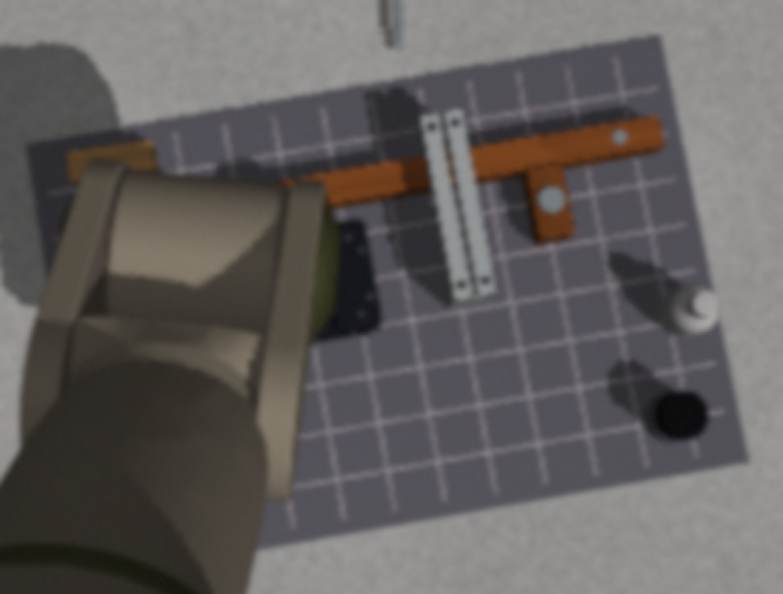

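The arm hides the strip in this view, so I'll go on by force.

Request:
jog_arm --pt "-0.08 0 0 0 0 0 0" --pt "-0.14 0 0 0 0 0 0" --pt "-0.18 0 0 0 0 0 0" --pt "-0.2 0 0 0 0 0 0" --pt "-0.2 0 0 0 0 0 0"

```text
clock: 3.7
tool_pos: [536.1, 70.2, 12.2]
orientation: [-179.9, -0.0, -169.7]
ft_force: [-0.6, 0.6, -0.0]
gripper_width: 88.3
```

```bash
python3 -c "
from h import *
now()"
```

```text
t 3.7 XYz -51.1 -28.7 12.2 ori [-179.9   -0.  -169.7] F x,y,z(fence) -0.5 0.7 -0.0 w 88.3
```

Request:
jog_arm --pt "-0.03 0 0 0 0 0 0" --pt "-0.05 0 0 0 0 0 0" --pt "-0.05 0 0 0 0 0 0"

```text
clock: 4.08
tool_pos: [538.0, 70.5, 12.1]
orientation: [-179.9, -0.1, -169.7]
ft_force: [-4.3, -2.7, 2.6]
gripper_width: 88.2
```

Request:
jog_arm --pt "-0.03 0 0 0 0 0 0" --pt "-0.03 0 0 0 0 0 0"

```text
clock: 4.32
tool_pos: [538.1, 70.6, 12.0]
orientation: [-179.9, -0.3, -169.7]
ft_force: [-8.5, -4.3, 4.7]
gripper_width: 88.3
```

Contact with the fence: force rose at TCP X = -49, exactly strip width plus half a finger. Next I back off, lift, close the fingers and go behind the tail.

Request:
jog_arm --pt "0.2 0 0 0 0 0 0" --pt "0.3 0 -0.2 0 0 0 0.5" --pt "0.3 0 -0.9 0 0 0 1" --pt "0.2 0.5 -1.5 0 0 0 1" --pt "0 1.5 -1.5 0 0 0 1" --pt "-0.3 2.3 -1.5 0 0 0 1" --pt "-0.5 2.5 -1.5 0 0 0 1" --pt "-0.5 2.5 -1.5 0 0 0 1"

```text
clock: 5.32
tool_pos: [541.1, 198.1, 86.9]
orientation: [-179.9, -0.3, -169.6]
ft_force: [0.0, 0.7, 0.5]
gripper_width: 20.1
```

```bash
python3 -c "
from h import *
now();goal(-22,95,12)
p,d,m=cam('wrist');save('w3.png',p)
p,d,m=cam('top');save('t3.png',p[95:300,160:430],2.9)"
```

```text
t 5.33 XYz -22.9 96.2 86.9 ori [-179.9   -0.3 -169.6] F x,y,z(fence) 0.1 0.7 0.5 w 20.1
row [-0.024 -0.022  1.499] [-0.007 -0.027 -0.012] world [542. 197.  12.]
```

View pics/t3.png

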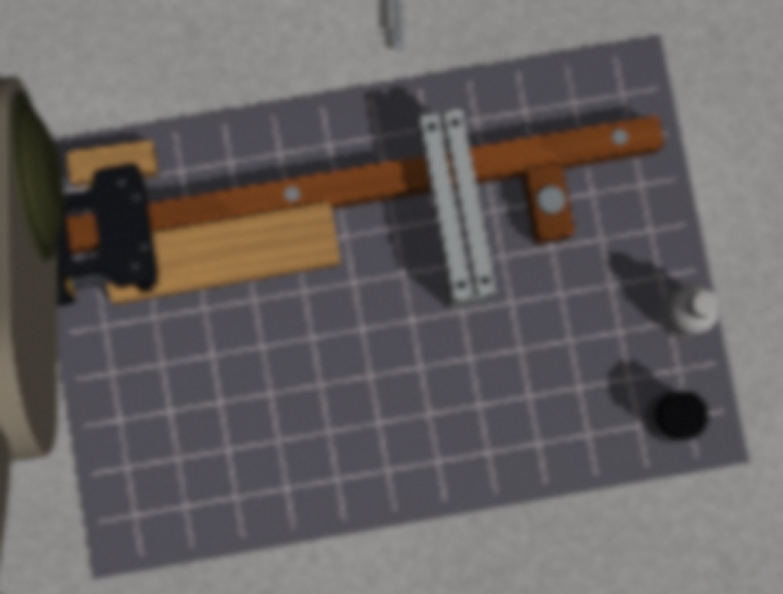

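The strip now lies flush on the fence, nose at crop (337,235), tail near (106,270).

```bash
python3 -c "
from h import *
C=lambda x,y:(x/2.9+160-.5,y/2.9+95-.5)
P=ray('top',[C(332,204),C(341,264),C(106,302)],[33,19,19] if 0 else 33)[:,:2];print((P@ex-XF),P@ey)"
```

```text
[ -0.15667115 -42.07394468 -39.94583374] [-106.98460767 -105.79528896   55.83056017]
```

Request:
jog_arm --pt "0 0 0.5 0 0 0 1" --pt "0 0 1.0 0 0 0 1" --pt "0 0 1.4 0 0 0 1" --pt "0 0 1.48 0 0 0 1" --pt "0 -0.2 1.48 0 0 0 1" --pt "0 -0.4 1.48 0 0 0 1"

```text
clock: 6.18
tool_pos: [544.5, 176.2, 13.7]
orientation: [-179.9, -0.2, -169.7]
ft_force: [0.3, 0.5, 0.4]
gripper_width: 0.4
```

```bash
python3 -c "
from h import *
now();goal(-22,-40,12);goal(-22,-63,12)"
```

```text
t 6.17 XYz -23.5 74.0 13.7 ori [-179.9   -0.2 -169.7] F x,y,z(fence) 0.4 0.5 0.4 w 0.4
row [-0.041 -2.281  0.037] [-0.008 -0.024 -0.024] world [567.  64.  12.]
row [-0.042 -2.741  0.038] [-0.008 -0.024 -0.024] world [571.  42.  12.]
```

Request:
jog_arm --pt "-0.01 -0.25 0.03 0 0 0 1" --pt "-0.02 -0.5 0.03 0 0 0 1" --pt "-0.03 -0.75 0.03 0 0 0 1" --pt "-0.03 -1.0 0.03 0 0 0 1" --pt "-0.03 -1.25 0.03 0 0 0 1" --pt "-0.03 -1.5 0.03 0 0 0 1" --pt "-0.03 -1.7 0.03 0 0 0 1" --pt "-0.03 -1.8 0.03 0 0 0 1"

```text
clock: 7.18
tool_pos: [562.1, 87.2, 12.3]
orientation: [-179.9, -0.2, -169.8]
ft_force: [-0.6, -0.1, 0.7]
gripper_width: 0.4
```

```bash
python3 -c "
from h import *
now();goal(-22,-55,12)
p,d,m=cam('top');save('t4.png',p[95:300,160:430],2.9)"
```

```text
t 7.17 XYz -22.4 -16.7 12.3 ori [-179.9   -0.2 -169.8] F x,y,z(fence) -0.6 0.0 0.7 w 0.4
row [-0.011 -0.767  0.007] [-0.008 -0.023 -0.027] world [569.  50.  12.]
```

View pics/t4.png

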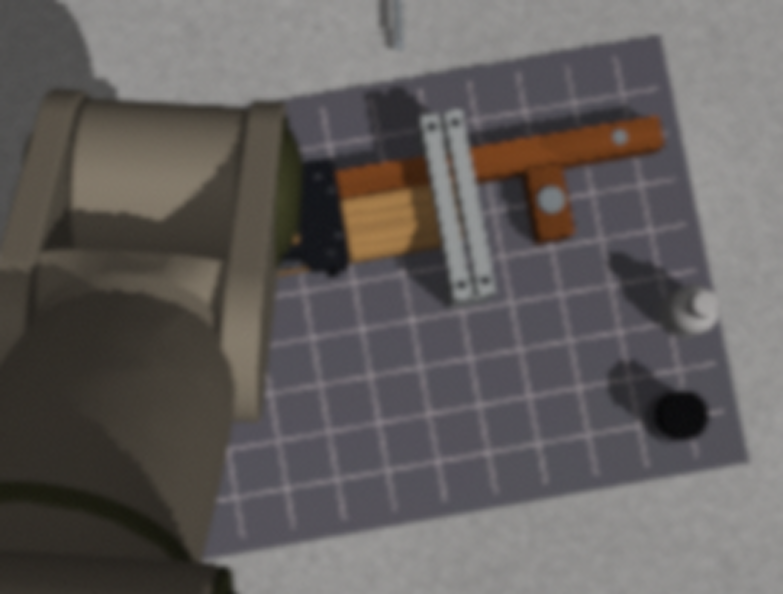

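The nose has entered the guide at about crop (445,220), still along the fence. I keep feeding, slower.

Request:
jog_arm --pt "-0.01 -0.15 0 0 0 0 1" --pt "-0.01 -0.3 0 0 0 0 1" --pt "-0.01 -0.45 0 0 0 0 1" --pt "-0.01 -0.58 0 0 0 0 1" --pt "-0.01 -0.67 0 0 0 0 1" --pt "-0.01 -0.74 0 0 0 0 1" --pt "-0.01 -0.78 0 0 0 0 1" --pt "-0.01 -0.8 0 0 0 0 1"

```text
clock: 8.22
tool_pos: [569.8, 47.7, 12.4]
orientation: [-179.9, -0.2, -169.8]
ft_force: [-0.6, 1.1, 0.1]
gripper_width: 0.5
```

Request:
jog_arm --pt "0 -0.03 0 0 0 0 1" --pt "0 -0.06 0 0 0 0 1" --pt "0 -0.08 0 0 0 0 1"

```text
clock: 8.6
tool_pos: [570.6, 43.7, 12.4]
orientation: [-179.9, -0.2, -169.8]
ft_force: [0.6, 0.1, 0.2]
gripper_width: 0.5
```

```bash
python3 -c "
from h import *
now()"
```

```text
t 8.6 XYz -22.0 -61.1 12.4 ori [-179.9   -0.2 -169.8] F x,y,z(fence) 0.6 -0.0 0.2 w 0.5
```

Request:
jog_arm --pt "0 -0.03 0 0 0 0 1" --pt "0 -0.05 0 0 0 0 1" --pt "0 -0.05 0 0 0 0 1"

```text
clock: 8.98
tool_pos: [571.1, 41.1, 12.4]
orientation: [-179.9, -0.2, -169.8]
ft_force: [-0.1, 0.5, 0.1]
gripper_width: 0.8
```

Request:
jog_arm --pt "0 -0.03 0 0 0 0 1" --pt "0 -0.05 0 0 0 0 1" --pt "0 -0.05 0 0 0 0 1"

```text
clock: 9.35
tool_pos: [571.5, 38.5, 12.4]
orientation: [-179.9, -0.2, -169.8]
ft_force: [0.3, 0.0, 0.2]
gripper_width: 0.5
```

```bash
python3 -c "
from h import *
now()"
```

```text
t 9.35 XYz -22.0 -66.3 12.4 ori [-179.9   -0.2 -169.8] F x,y,z(fence) 0.3 -0.0 0.2 w 0.5
```

Request:
jog_arm --pt "0 -0.03 0 0 0 0 1" --pt "0 -0.05 0 0 0 0 1" --pt "0 -0.05 0 0 0 0 1"

```text
clock: 9.72
tool_pos: [571.4, 37.3, 12.4]
orientation: [180.0, -0.3, -169.8]
ft_force: [-1.2, 8.0, 1.0]
gripper_width: 0.4
```

Request:
jog_arm --pt "0 -0.03 0 0 0 0 1" --pt "0 -0.05 0 0 0 0 1" --pt "0 -0.05 0 0 0 0 1"

```text
clock: 10.1
tool_pos: [571.2, 37.2, 12.5]
orientation: [179.8, -0.3, -169.8]
ft_force: [-1.8, 13.2, 3.1]
gripper_width: -0.2
```

```bash
python3 -c "
from h import *
now()
p,d,m=cam('scene');save('s5.png',p[160:360,150:400],3)"
```

```text
t 10.1 XYz -22.6 -67.5 12.5 ori [ 179.8   -0.3 -169.8] F x,y,z(fence) 0.6 13.3 3.1 w -0.2
```

View pics/s5.png

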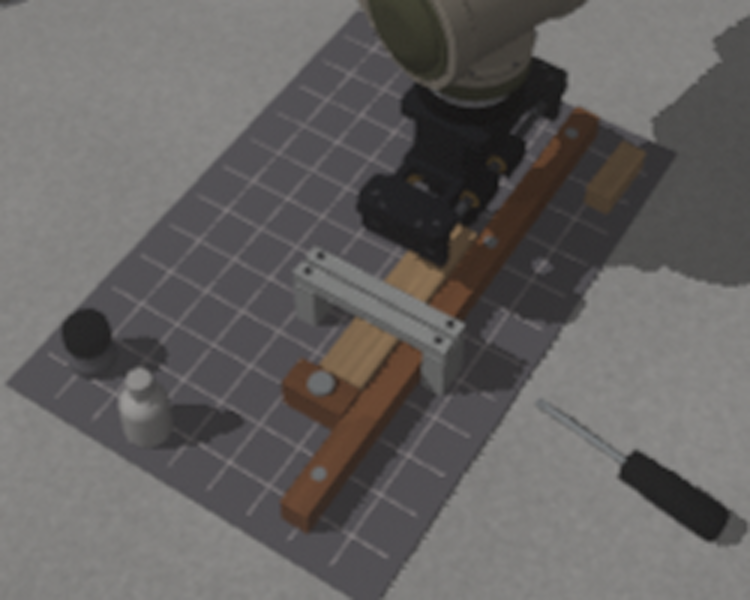

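The scene view shows the strip through the guide with its nose on the stop block, crop (335,375). With 13 N on the tail there's no further travel, so it's butted. Now I release the tail and set up the diagonal push.

Request:
jog_arm --pt "0 0.1 0 0 0 0 1" --pt "0 0.35 0 0 0 0 1" --pt "0 0.35 -0.7 0 0 0 1" --pt "0.2 0.2 -1.4 0 0 0 1" --pt "0.8 -0.4 -1.4 0 0 0 1" --pt "0.8 -0.95 -1.4 0 0 0 1" --pt "0.8 -0.95 -1.2 0 0 0 1" --pt "0.8 -0.95 -0.8 0 0 0 1"

```text
clock: 11.15
tool_pos: [540.6, -16.1, 52.1]
orientation: [179.8, -0.2, -169.8]
ft_force: [-0.6, -0.6, 0.1]
gripper_width: 0.5
```

```bash
python3 -c "
from h import *
now();goal(-52,-115,36);goal(-44,-115,28)
p,d,m=cam('scene');save('s6.png',p[210:330,210:360],5)"
```

```text
t 11.15 XYz -62.4 -114.3 52.1 ori [ 179.8   -0.2 -169.8] F x,y,z(fence) -0.6 -0.4 0.1 w 0.5
row [-0.208 -0.013  0.32 ] [ 0.022 -0.024 -0.027] world [551. -15.  36.]
row [-0.369 -0.013  0.48 ] [ 0.022 -0.024 -0.027] world [559. -13.  28.]
```

View pics/s6.png

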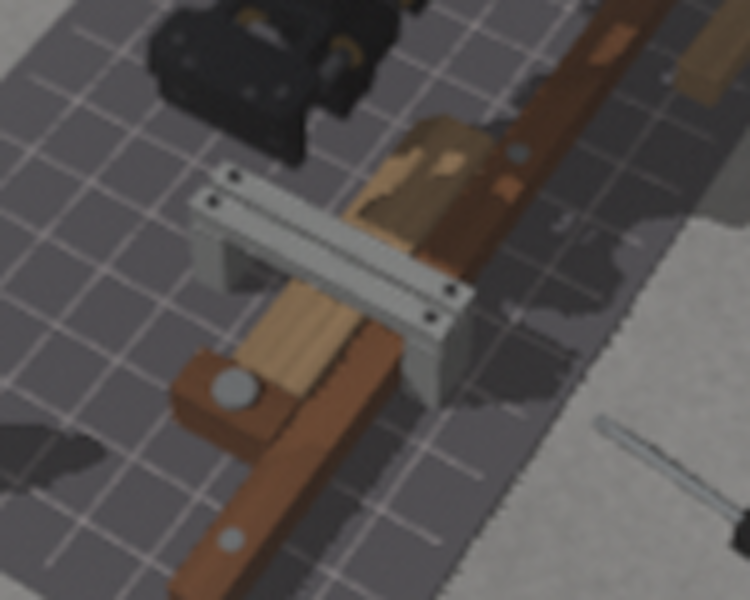

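The strip stayed put, nose on the stop at crop (265,375), and the fingers are on its bevel side. I'll make the diagonal approach.

Request:
jog_arm --pt "-0.1 -0.01 0.2 0 0 0 1" --pt "-0.21 -0.01 0.32 0 0 0 1" --pt "-0.3 -0.01 0.41 0 0 0 1" --pt "-0.34 -0.01 0.45 0 0 0 1" --pt "-0.34 -0.01 0.45 0 0 0 1"

```text
clock: 11.82
tool_pos: [555.9, -12.9, 26.8]
orientation: [179.7, -0.5, -169.7]
ft_force: [0.2, -1.2, -0.3]
gripper_width: 0.5
```

Request:
jog_arm --pt "-0.02 0 0.02 0 0 0 1" --pt "-0.04 0 0.04 0 0 0 1" --pt "-0.04 0 0.04 0 0 0 1"

```text
clock: 12.2
tool_pos: [557.9, -12.6, 24.7]
orientation: [179.7, -0.5, -169.7]
ft_force: [-0.2, -0.3, 0.0]
gripper_width: 0.4
```

```bash
python3 -c "
from h import *
now()"
```

```text
t 12.2 XYz -44.8 -114.0 24.7 ori [ 179.7   -0.5 -169.7] F x,y,z(fence) -0.2 -0.2 0.0 w 0.4
```

Request:
jog_arm --pt "-0.02 0 0.01 0 0 0 1" --pt "-0.04 0 0.02 0 0 0 1" --pt "-0.04 0 0.02 0 0 0 1"

```text
clock: 12.58
tool_pos: [559.3, -12.2, 23.8]
orientation: [179.7, -0.6, -169.7]
ft_force: [-5.6, -0.4, 3.9]
gripper_width: 0.4
```

Request:
jog_arm --pt "-0.02 0 0.02 0 0 0 1" --pt "-0.03 0 0.03 0 0 0 1" --pt "-0.03 0 0.03 0 0 0 1"

```text
clock: 12.95
tool_pos: [559.6, -12.1, 23.4]
orientation: [179.7, -0.7, -169.7]
ft_force: [-10.6, -2.6, 17.2]
gripper_width: 0.0
```

```bash
python3 -c "
from h import *
now()"
```

```text
t 12.95 XYz -43.0 -113.9 23.4 ori [ 179.7   -0.7 -169.7] F x,y,z(fence) -10.9 -0.6 17.2 w 0.0
```

Pushing with 11 N into the fence and 17 N down. One last look, and a check that the push holds steady.

```bash
python3 -c "
from h import *
p,d,m=cam('scene');save('s7.png',p[210:330,210:360],5)
p,d,m=cam('top');np.savez('top7.npz',p=p)
for i in range(6): optics.camera('wrist')
now()"
```

```text
t 13.35 XYz -43.0 -113.9 23.4 ori [ 179.7   -0.7 -169.7] F x,y,z(fence) -10.4 -0.7 16.8 w 0.3
```

View pics/s7.png

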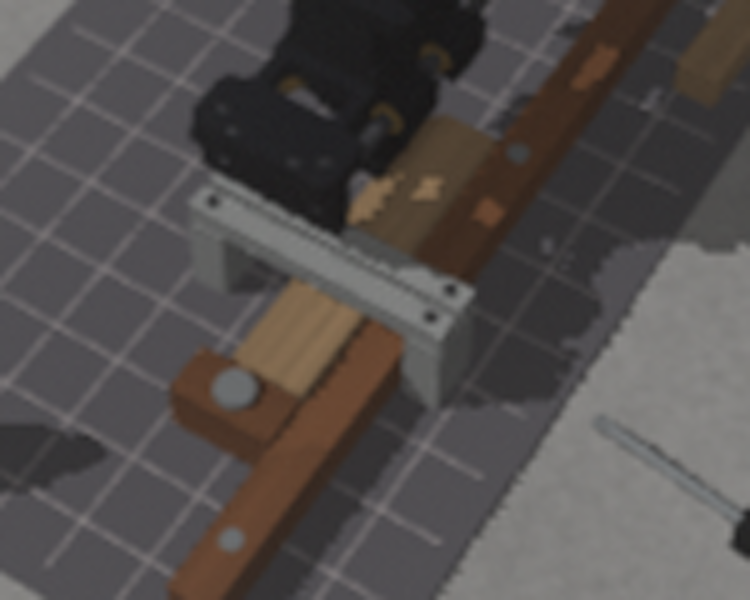

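The nose is still on the stop at crop (265,375), the strip lies along the fence, and the push is steady over 0.4 s. I'm handing in.

```bash
python3 -c "
from h import *
print(r.finish_job());now()"
```

```text
the job is handed in; nothing more can be done
None
the job is handed in; nothing more can be done
```

The bevelled strip is in place under the saw guide: its nose butts against the stop block and its square side is on the fence. I handed the job in at about 13.4 s with the arm still pushing.

- **How it was done:** I pushed the strip flush to the fence with the open fingers. I then fed it by its tail under the guide until it stopped against the block with about 13 N on the tail. Finally I pressed diagonally on the bevel with the shut fingers.
- **Push at hand-in:** the wrist read about 10.5 N into the fence and 17 N down, steady over 0.4 s. The highest reading I saw at any point was about 20 N, well below the 70 N crush limit.
- **Last picture:** the nose is still on the stop, with no shift after I let go of the tail. The strip lies along the fence.
- **Bystanders:** the offcut and screwdriver showed no movement in the last picture. The glue bottle and paint pot were outside that crop, but were in place in the picture taken when the nose reached the stop.
- **Not measured:** I did not measure the nose gap or the strip's angle at the end. Those rest on the contact forces and the picture. The tail push met the stop about 4 mm later than I had estimated, most likely because the shut fingertips are thinner than I assumed.

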